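Find the dried-out seedling pots by weight and set them to soak

ROBOT

A 6-joint arm with a two-finger parallel gripper is mounted at the origin on the work surface. World frame = base frame: x ahead of the robot, y to its left, z up, the work surface at z = 0. Lengths are in m, angles in rad, forces in N, time in s.
With the tool pointing down it reaches from about 0.35 to 0.775 m from the base axis. Payload 7.3 kg.
Tool frame: the origin (TCP) lies between the finger pads; the fingertips stand 14 mm ahead of it and the grasp point (between the pads) lies 5 mm behind it; z points along the fingers, y is the line along which they close (so a half turn about z gives the same grasp; the last joint's range is limited). The gripper opens to 92 mm and grips with 3 to 60 N. Pads are 19 mm wide; open, the fingers measure 130 mm over their backs; the gripper's body (75 mm by 190 mm) begins 47 mm behind the grasp point.
Start: joints at [-1.276, 0.342, 1.524, -0, 1.275, -0.146], TCP at [0.224, -0.475, 0.241] pointing down, gripper open.
Joint ranges: [-2.53, 2.53], [-0.77, 2.02], [0.04, 2.7], [-1, 4.14], [0.28, 2.66], [-3.11, 3.11]. Speed limits (rad/s): [2.57, 2.57, 3.14, 3.14, 3.14, 3.14].

INTERFACE

Orientations are given as [roll, pitch, yaw] about the fixed x, y, z axes, in that order (R = Rz(yaw) Ry(pitch) Rx(roll)).
In Python, from cell import robot, eyes gives the robot as it stands. The module is installed in compiled form; this text tells all that it offers.
- The arm moves only by the shell command python3 -m handwheel 'ROWS' [FORCE]. ROWS is JSON, one flat list of numbers, 5 for each row, row after row: the shift along the world's x, y, z in mm, then the turn about the world's z in rad, then the opening, from 0 (shut) to 1 (fully open). In form: [x, y, z, spin, jaw, x, y, z, spin, jaw, ...]. A call has 1 to 8 rows; each row shifts and turns the commanded pose from where the row before left it; what a row does not reach is not made up. A row lasts 1/10 s, in which the tool goes at most 50 mm and 8.59 degrees, less where a joint would pass 70% of its speed; a pose out of reach is approached as far as the arm can. A call with a gripper value outside its range is refused whole. The fingers move at their own pace and stop on an object; FORCE is the grip in N (left out, the last holds). Time passes only in rows, so rows that do not move let the fingers close. It gives the time, the measured TCP pose, the force, the opening and the grip force at its end, in the units of the state.
- robot.observe(): the state, without advancing time (a new reading comes with each control period).
- eyes.read_camera(name): name is "scene" or "side" or "wrist"; returns (picture, depth): 420x560x3 uint8, blue, green, red; 420x560 float32, m along the optical axis (not along the pixel's ray), 0 where there is no reading.
- eyes.calibration(name): a dict with "fx", "fy", "cx", "cy" (pixels), "dist_coeffs" ([k1, k2, p1, p2, k3] as OpenCV has them; the pictures are not rectified), "world_to_cam" (4x4, takes a point from world to camera coordinates). Camera axes: x right, y down, z forward; pixel columns grow to the right and rows downward; lengths in m; the calibration is good to about 2 mm. A picture is of the moment at which its call begins: read the wrist's pose just before it. calibration takes no time and is no camera call; for the wrist camera it gives the pose at the moment of the call.
- robot.hand_in(): hands the job in; it is judged then, once.
The state is a dict: "time": time; "qpos": joint angles; "qvel": joint speeds; "joint_efforts": joint torques, N m; "tool_pos": TCP position; "tool_rot": TCP orientation; "contact_force": force on the tool from outside, world axes, zero at the start; "torque": the same for the moment, N m; "opening": finger opening in m; "grip_force": force on a finger pad.
Only numpy, scipy, OpenCV 4.12 (cv2) and the standard library are available. Lean on these libraries where they do the work, as an engineer would, in place of code of your own. Each camera call takes 0.05 s, during which the arm holds its last target. There are 200 camera calls.

TASK

Of the four square seedling pots on the cork mat, one or two have dried out, which you can only tell by lifting each pot a little to feel its weight: a dry one weighs less than 0.2 kg, a well-watered one more than 0.3 kg. Stand every dry pot upright on the floor of the black watering tray and leave every well-watered one standing on the mat where it was. Keep the pots upright, set them down rather than dropping them, and leave the pot that is already soaking and everything else on the sill where it is.

Things in the scene. Friction and masses are not known exactly. Their poses are not given: they have to be found in the camera images.
- pot_a: pot to check, on the cork mat: black square plastic pot with seedling, 72 mm high: upright rim band 66 x 66 mm outside, 60 to 72 mm above the underside (grip it across two facing sides); below it tapers to 46 mm. Soil 8 mm under the rim; leaves end 35 mm above the rim. 0.11-0.17 kg if dry, 0.31-0.44 kg if watered, which cannot be seen. Origin: centre of underside, x and y square to the sides
- pot_b: pot to check, on the cork mat: black square plastic pot with seedling, 72 mm high: upright rim band 66 x 66 mm outside, 60 to 72 mm above the underside (grip it across two facing sides); below it tapers to 46 mm. Soil 8 mm under the rim; leaves end 35 mm above the rim. 0.11-0.17 kg if dry, 0.31-0.44 kg if watered, which cannot be seen. Origin: centre of underside, x and y square to the sides
- pot_c: pot to check, on the cork mat: black square plastic pot with seedling, 72 mm high: upright rim band 66 x 66 mm outside, 60 to 72 mm above the underside (grip it across two facing sides); below it tapers to 46 mm. Soil 8 mm under the rim; leaves end 35 mm above the rim. 0.11-0.17 kg if dry, 0.31-0.44 kg if watered, which cannot be seen. Origin: centre of underside, x and y square to the sides
- pot_d: pot to check, on the cork mat: black square plastic pot with seedling, 72 mm high: upright rim band 66 x 66 mm outside, 60 to 72 mm above the underside (grip it across two facing sides); below it tapers to 46 mm. Soil 8 mm under the rim; leaves end 35 mm above the rim. 0.11-0.17 kg if dry, 0.31-0.44 kg if watered, which cannot be seen. Origin: centre of underside, x and y square to the sides
- cork_mat: square cork mat on the sill, 250 x 250 x 6 mm, fixed, at the left or at the right; the four pots stand on it two by two, about 120 mm between centres. Origin: centre of its underside; x and y along its edges
- water_tray: black shallow tray, 250 mm square (242 inside), fixed, on the other side from the cork mat; rim 25 mm above the sill, its grey matted floor 6 mm above the sill, level with the cork. Origin: centre of its underside; x, y along its walls. The soaking pot stands by the -y wall (68 mm from the middle), anywhere along x; the +y half is free
- soaking_pot: a fifth pot, already in the watering tray, of the same shape and size as the four: leave it. Origin: centre of the underside
- sprayer: clear spray bottle with white trigger head, 68 mm wide, 200 mm high, standing beyond the mat and tray: leave it. Origin: centre of the underside
- trowel: hand trowel with wooden handle, 260 mm long, 25 mm high at most, lying to the robot's right (-y) of whichever of mat and tray is there: leave it. Origin: on its underside near the middle, blade to its +x
- dibber: turned wooden dibber, 170 mm long, 24 mm thick, lying between cork mat and tray: leave it. Origin: on its underside at the middle, x along it
- clay_pot: empty terracotta pot, 84 mm across, 80 mm high, beyond the mat and tray: leave it. Origin: centre of the underside

How it is judged:
At the end, for the whole second after the job is handed in: All four pots rest upright (within 5 degrees): each dry one (bearing on the tray with under 2.2 N) on the tray floor, its centre within 100 mm of the tray's middle along x and y; each watered one (over 2.2 N on the mat) on the cork mat within 35 mm of where it started (((contact force between pot_a and water_tray between 0.5 and 2.2 N and angle between pot_a's own z axis and vertical below 0.09 rad and x of pot_a in the frame of water_tray between -0.1 and 0.1 m and y of pot_a in the frame of water_tray between -0.1 and 0.1 m and linear speed of pot_a below 0.02 m/s) or (contact force between pot_a and cork_mat above 2.2 N and angle between pot_a's own z axis and vertical below 0.09 rad and distance of pot_a from where it was at the start of the episode below 0.035 m and linear speed of pot_a below 0.02 m/s)) and ((contact force between pot_b and water_tray between 0.5 and 2.2 N and angle between pot_b's own z axis and vertical below 0.09 rad and x of pot_b in the frame of water_tray between -0.1 and 0.1 m and y of pot_b in the frame of water_tray between -0.1 and 0.1 m and linear speed of pot_b below 0.02 m/s) or (contact force between pot_b and cork_mat above 2.2 N and angle between pot_b's own z axis and vertical below 0.09 rad and distance of pot_b from where it was at the start of the episode below 0.035 m and linear speed of pot_b below 0.02 m/s)) and ((contact force between pot_c and water_tray between 0.5 and 2.2 N and angle between pot_c's own z axis and vertical below 0.09 rad and x of pot_c in the frame of water_tray between -0.1 and 0.1 m and y of pot_c in the frame of water_tray between -0.1 and 0.1 m and linear speed of pot_c below 0.02 m/s) or (contact force between pot_c and cork_mat above 2.2 N and angle between pot_c's own z axis and vertical below 0.09 rad and distance of pot_c from where it was at the start of the episode below 0.035 m and linear speed of pot_c below 0.02 m/s)) and ((contact force between pot_d and water_tray between 0.5 and 2.2 N and angle between pot_d's own z axis and vertical below 0.09 rad and x of pot_d in the frame of water_tray between -0.1 and 0.1 m and y of pot_d in the frame of water_tray between -0.1 and 0.1 m and linear speed of pot_d below 0.02 m/s) or (contact force between pot_d and cork_mat above 2.2 N and angle between pot_d's own z axis and vertical below 0.09 rad and distance of pot_d from where it was at the start of the episode below 0.035 m and linear speed of pot_d below 0.02 m/s))); the robot touches nothing.
It fails at once if a pot is tipped more than 30 degrees (angle between any of pot_a, pot_b, pot_c, pot_d, soaking_pot's own z axis and vertical above 0.52 rad).
It fails at once if a pot is dropped (moving at over 0.7 m/s out of the fingers, a fall of 25 mm) ((linear speed of pot_a above 0.7 m/s and contact force between the fingers and pot_a below 0.1 N) or (linear speed of pot_b above 0.7 m/s and contact force between the fingers and pot_b below 0.1 N) or (linear speed of pot_c above 0.7 m/s and contact force between the fingers and pot_c below 0.1 N) or (linear speed of pot_d above 0.7 m/s and contact force between the fingers and pot_d below 0.1 N)).
It fails at once if the soaking pot, sprayer, trowel, dibber or clay pot is moved by more than 30 mm (distance of any of soaking_pot, sprayer, trowel, dibber, clay_pot from where it was at the start of the episode above 0.03 m).
It also fails if it takes over 72 s, if anything falls off the work surface, if the arm or the gripper's body presses on something with over 40 N, if the wrist force passes 120 N, or if a joint passes its speed limit or range.

## Working session

There is one attempt and no reset: what is moved stays moved. The work goes in short steps, Python scripts to look and compute and a shell command to move; the robot and the scene stay as the last step left them, time stands still between calls to the robot, and variables do not carry over. Pictures are saved under pics/ and viewed, at most 10 in all, crops included, and the job is handed in when it is done.

```bash
mkdir -p pics
cat > h.py <<'E'
from cell import robot, eyes
import numpy as np, cv2
def grab(n):
    c=eyes.calibration(n); p,d=eyes.read_camera(n); return c,p,d
def world(c,d,uv,r=2):
    K=np.array([[c["fx"],0,c["cx"]],[0,c["fy"],c["cy"]],[0,0,1]]);T=np.linalg.inv(np.array(c["world_to_cam"]))
    out=[]
    for u,v in uv:
        q=d[v-r:v+r+1,u-r:u+r+1]; q=q[q>0]; z=np.median(q) if q.size else np.nan
        x,y=cv2.undistortPoints(np.array([[[u,v]]],float),K,np.array(c["dist_coeffs"]))[0,0]
        out.append((T@[x*z,y*z,z,1])[:3])
    return np.array(out)
def cloud(c,d):
    K=np.array([[c["fx"],0,c["cx"]],[0,c["fy"],c["cy"]],[0,0,1]]);T=np.linalg.inv(np.array(c["world_to_cam"]))
    v,u=np.nonzero(d>0); z=d[v,u]
    n=cv2.undistortPoints(np.stack([u,v],1).astype(float)[:,None],K,np.array(c["dist_coeffs"]))[:,0]
    P=np.stack([n[:,0]*z,n[:,1]*z,z,np.ones_like(z)],1)@T.T
    return u,v,P[:,:3]
E
python3 - <<'E'
from h import *
for n in("scene","side"):
    c,p,d=grab(n); cv2.imwrite(f"pics/{n}.png",p); np.savez(f"{n}.npz",p=p,d=d)
    print(n,np.linalg.inv(c["world_to_cam"])[:3,3],c["fx"])
s=robot.observe();print(s)
E
```

```text
scene [ 1.1564349  -0.31489688  0.7480722 ] 442.75946364962005
side [ 0.31754142 -0.66274342  0.69929296] 434.43298831778066
{'time': 0.1, 'qpos': array([-1.27597005e+00,  3.42617513e-01,  1.52490727e+00,  1.00348811e-05,
        1.27543273e+00, -1.46026335e-01]), 'qvel': array([-0.00053438, -0.00126352, -0.00090138, -0.00094117,  0.00034901,
       -0.00076543]), 'joint_efforts': array([ 9.10475337e-04, -4.32005560e+01, -2.44693834e+01,  7.18331407e-02,
        5.25691453e-02, -3.93455525e-05]), 'tool_pos': array([ 0.22393125, -0.47446249,  0.24013787]), 'tool_rot': array([-3.14024372e+00, -2.08091095e-04,  4.40849539e-01]), 'contact_force': array([ 0.26554768, -0.39738834, -0.42419696]), 'torque': array([0.00736957, 0.03009053, 0.03634099]), 'grip_force': 0.0, 'opening': 0.09171239209567474}
```

View pics/scene.png

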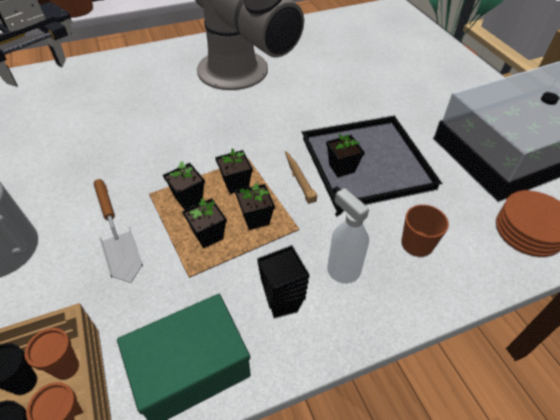

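View pics/side.png

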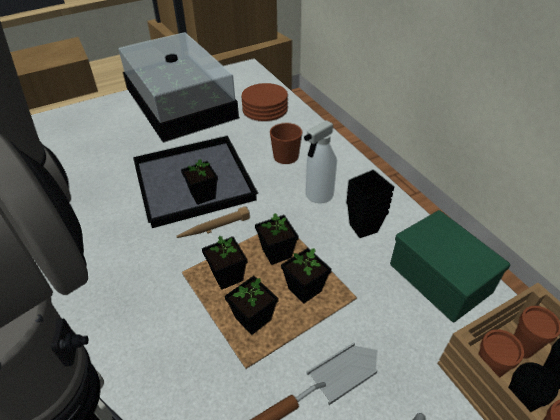

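The scene view shows the mat at right (-y) with four pots at about (185,185), (235,168), (206,220) and (256,204). The tray is at (370,160) with the soaking pot at (345,153), the dibber at (300,175) and the sprayer at (350,235). The side view agrees. Next I'll measure from the point clouds.

Run:
```python
from h import *
C={}
allP=[];
for n in("scene","side"):
    f=np.load(n+".npz"); c=eyes.calibration(n); u,v,P=cloud(c,f["d"]); col=f["p"][v,u].astype(int)
    C[n]=(P,col); m=(P[:,0]>.3)&(P[:,0]<.85)&(abs(P[:,1])<.5)
    g=m&(abs(P[:,2])<.004); print(n,"sill z",np.median(P[m&(P[:,2]<.02),2]))
    allP.append(P[m])
    px={"scene":[[152,193],[238,165],[297,230],[190,268],[304,132],[394,119],[437,186],[339,206],[287,155],[312,197]],
        "side":[[183,272],[264,228],[355,296],[247,365],[135,156],[225,139],[256,190],[151,221],[179,236],[247,214]]}[n]
    print(world(c,f["d"],px,1).round(3))
P=np.vstack(allP)
b=P[(P[:,2]>.066)&(P[:,2]<.081)]
img=np.zeros((560,1000),np.uint8); ij=((b[:,:2]-[.3,-.5])*1000).astype(int); img[ij[:,0].clip(0,559),ij[:,1].clip(0,999)]=255
img=cv2.morphologyEx(img,cv2.MORPH_CLOSE,np.ones((7,7)))
k,l,st,ce=cv2.connectedComponentsWithStats(img)
for i in range(1,k):
    if st[i,4]<400: continue
    q=np.argwhere(l==i)[:,::-1].astype(np.float32); r=cv2.minAreaRect(q); cx,cy=r[0]
    print("rect x,y",round(.3+cy/1000,4),round(-.5+cx/1000,4),"size",np.round(r[1]),"ang img",round(r[2],1))
out=cv2.resize(img[:,:],(800,448)); cv2.imwrite("pics/top.png",out)
```

```text
scene sill z -0.0005440223757103291
[[ 0.423 -0.325  0.005]
 [ 0.472 -0.134  0.069]
 [ 0.639 -0.062  0.003]
 [ 0.65  -0.296  0.006]
 [ 0.375  0.071  0.025]
 [ 0.411  0.312  0.022]
 [ 0.649  0.282  0.014]
 [ 0.735 -0.031  0.171]
 [ 0.428  0.003  0.014]
 [ 0.58  -0.001  0.022]]
side sill z 0.0005924845749296082
[[ 0.392 -0.089  0.005]
 [ 0.565 -0.114  0.07 ]
 [ 0.665 -0.3    0.003]
 [ 0.423 -0.331  0.005]
 [ 0.405  0.356 -0.   ]
 [ 0.641  0.282  0.02 ]
 [ 0.621  0.045  0.025]
 [ 0.373  0.065  0.023]
 [ 0.415  0.002  0.013]
 [ 0.572 -0.011  0.017]]
rect x,y 0.4717 -0.256 size [72. 68.] ang img 76.2
rect x,y 0.4685 -0.144 size [70. 71.] ang img -0.0
rect x,y 0.5105 0.1065 size [71. 71.] ang img 90.0
rect x,y 0.6091 0.439 size [235. 107.] ang img 86.6
rect x,y 0.5875 -0.2434 size [71. 68.] ang img 78.7
rect x,y 0.5826 -0.1367 size [69. 71.] ang img 3.1
rect x,y 0.7785 -0.4894 size [141.  20.] ang img 89.5
rect x,y 0.7623 0.1545 size [86. 84.] ang img 50.2
rect x,y 0.787 -0.1595 size [67. 72.] ang img 3.4
rect x,y 0.7827 -0.3608 size [ 55. 180.] ang img 66.4
```

View pics/top.png

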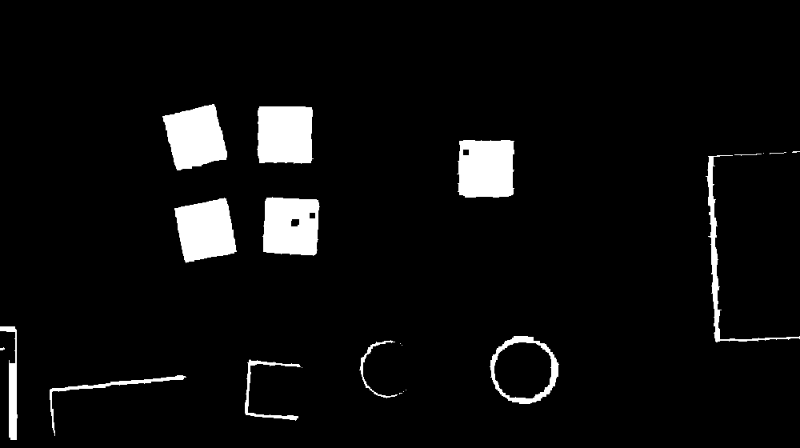

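Heights, sizes and spacings match the spec. In world coordinates with yaw:
- **Pots:**
  - P1 (.472,-.256), 13.8°
  - P2 (.4685,-.144), 0°
  - P3 (.5875,-.243), 11.3°
  - P4 (.583,-.137), -3°
- **Soaking pot:** (.5105,.1065).
- **Tray:** centre about (.509,.178), yaw about -6°.

I'll start with P1.

```bash
python3 -m handwheel '[31,27,-9,-0.025,0.9, 31,27,-9,-0.025,0.9, 31,27,-9,-0.025,0.9, 31,27,-9,-0.025,0.9, 31,27,-9,-0.025,0.9, 31,27,-9,-0.025,0.9, 31,27,-9,-0.025,0.9, 31,27,-9,-0.025,0.9]' 20
python3 -m handwheel '[0,2,0,0,0.9, 0,0,0,0,0.9, 0,0,0,0,0.9]'
python3 - <<'E'
from h import *
n="wrist";c,p,d=grab(n);cv2.imwrite("pics/w1.png",p)
E
```

```text
time: 0.9
tool_pos: [0.473, -0.2574, 0.1681]
tool_rot: [-3.141, 0.0, 0.24]
contact_force: [-0.1, -2.1, 0.1]
opening: 0.0821
grip_force: 0.0
time: 1.2
tool_pos: [0.4714, -0.2575, 0.1688]
tool_rot: [3.141, 0.001, 0.241]
contact_force: [-0.4, 0.2, 0.1]
opening: 0.0827
grip_force: 0.0
```

View pics/w1.png

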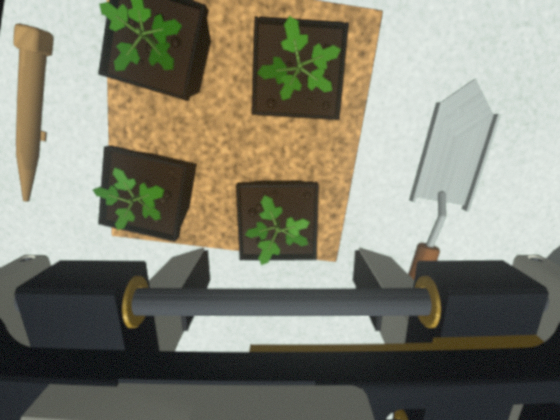

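The wrist view shows P1 at (278,220) square to the fingers and centred between them. Descending now.

```bash
python3 -m handwheel '[0,1,-17,0,0.9, 0,0,-17,0,0.9, 0,0,-17,0,0.9, 0,0,-17,0,0.9, 0,0,-17,0,0.9, 0,0,-12,0,0.9, 0,0,-5,0,0.9, 0,0,0,0,0.9]'
python3 -m handwheel '[0,0,0,0,0.5, 0,0,0,0,0.5, 0,0,0,0,0.5, 0,0,0,0,0.5, 0,0,0,0,0.5]' 20
python3 -m handwheel '[0,0,4,0,0.5, 0,0,8,0,0.5, 0,0,8,0,0.5, 0,0,0,0,0.5, 0,0,0,0,0.5, 0,0,0,0,0.5, 0,0,0,0,0.5]'
python3 -m handwheel '[0,0,0,0,0.5, 0,0,0,0,0.5]'
```

```text
time: 2.05
tool_pos: [0.4716, -0.2562, 0.0665]
tool_rot: [-3.141, 0.001, 0.24]
contact_force: [-0.0, 0.0, 0.1]
opening: 0.0823
grip_force: 0.0
time: 2.55
tool_pos: [0.4724, -0.2559, 0.0674]
tool_rot: [3.141, -0.001, 0.241]
contact_force: [-0.5, 0.8, 5.7]
opening: 0.0658
grip_force: 20.0
time: 3.25
tool_pos: [0.4719, -0.2557, 0.0865]
tool_rot: [-3.141, 0.0, 0.241]
contact_force: [-0.5, 0.4, -1.4]
opening: 0.066
grip_force: 20.0
time: 3.45
tool_pos: [0.472, -0.2558, 0.0865]
tool_rot: [-3.141, 0.0, 0.241]
contact_force: [0.0, 0.2, -1.0]
opening: 0.066
grip_force: 20.0
```

P1 weighs about 1.2 N, so it is dry. Carrying it to the tray at about (.466,.243).

```bash
python3 -m handwheel '[0,0,8,0,0.5, 0,0,18,0,0.5, 0,0,26,0,0.5, 0,0,26,0,0.5, 0,0,26,0,0.5, 0,0,18,0,0.5, 0,0,8,0,0.5, 0,8,0,0,0.5]'
python3 -m handwheel '[0,20,0,-0.03,0.5, 0,30,0,-0.03,0.5, 0,30,0,-0.03,0.5, 0,30,0,-0.03,0.5, 0,30,0,-0.03,0.5, 0,30,0,-0.03,0.5, 0,30,0,-0.03,0.5, 0,30,0,-0.03,0.5]'
python3 -m handwheel '[-1,30,0,-0.02,0.5, -1,30,0,-0.02,0.5, -1,30,0,-0.02,0.5, -1,30,0,-0.02,0.5, -1,30,0,-0.02,0.5, -1,30,0,0,0.5, 0,30,0,0,0.5, 0,30,0,0,0.5]'
python3 -m handwheel '[0,15,0,0,0.5, 0,6,0,0,0.5, 0,0,0,0,0.5, 0,0,0,0,0.5, 0,0,0,0,0.5]'
python3 - <<'E'
from h import *
for n in("wrist",):
    c,p,d=grab(n);cv2.imwrite("pics/w2.png",p)
E
```

```text
time: 4.25
tool_pos: [0.4724, -0.2485, 0.2179]
tool_rot: [3.139, -0.002, 0.24]
contact_force: [0.4, 0.7, -1.4]
opening: 0.0655
grip_force: 20.0
time: 5.05
tool_pos: [0.4709, -0.016, 0.2155]
tool_rot: [-3.141, 0.002, -0.0]
contact_force: [0.4, -0.6, -1.3]
opening: 0.0658
grip_force: 20.0
time: 5.85
tool_pos: [0.4647, 0.2236, 0.2154]
tool_rot: [3.141, 0.002, -0.099]
contact_force: [0.5, -0.5, -2.0]
opening: 0.0661
grip_force: 20.0
time: 6.35
tool_pos: [0.4661, 0.2421, 0.2167]
tool_rot: [3.141, 0.0, -0.101]
contact_force: [0.7, -0.5, -0.5]
opening: 0.0658
grip_force: 20.0
```

View pics/w2.png

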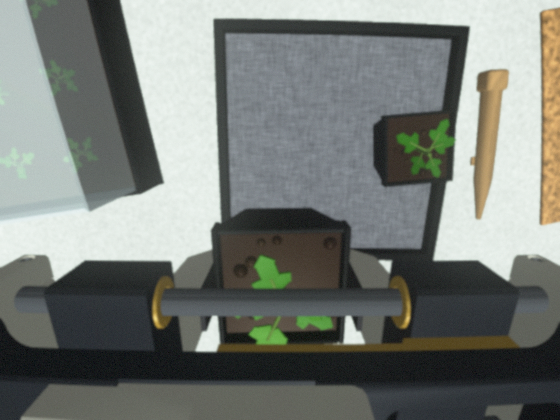

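The wrist view shows the pot held level. The tray's inner corners are near (222,28), (462,32) and (432,255). I'll measure the tray again before lowering.

Run:
```python
from h import *
c,p,d=grab("wrist")
print(world(c,d,[[222,25],[462,32],[433,248],[300,60],[418,150],[300,190]],1).round(3))
b=world(c,d,[[222,25],[462,32],[433,248]],1)
print("centre",(b[0]+b[2])/2)
u,v,P=cloud(c,d);m=(P[:,2]>.017)&(P[:,2]<.03)&(P[:,0]<.68)&(P[:,0]>.3)&(P[:,1]>.02)&(P[:,1]<.34)
print(P[m].min(0),P[m].max(0),cv2.minAreaRect(P[m][:,:2].astype(np.float32)))
```

```text
[[0.645 0.285 0.025]
 [0.617 0.046 0.026]
 [0.383 0.068 0.025]
 [0.608 0.209 0.006]
 [0.509 0.112 0.078]
 [0.466 0.221 0.006]]
centre [0.51398715 0.17624752 0.02513658]
[0.3690171  0.0373808  0.01700302] [0.6518263  0.31677704 0.02996554] ((0.5095834732055664, 0.1797400861978531), (0.25904491543769836, 0.25818225741386414), 83.42791748046875)
```

The tray is confirmed at (.5095,.179), yaw -6.6°. Lowering P1.

```bash
python3 -m handwheel '[0,0,-12,0,0.5, 0,0,-25,0,0.5, 0,0,-30,0,0.5, 0,0,-30,0,0.5, 0,0,-22,0,0.5, 0,0,-14,0,0.5, 0,0,-8,0,0.5, 0,0,0,0,0.5]'
python3 -m handwheel '[0,0,-2,0,0.5, 0,0,-2,0,0.5, 0,0,-2,0,0.5, 0,0,-2,0,0.5, 0,0,0,0,0.5, 0,0,0,0,0.5]'
```

```text
time: 7.25
tool_pos: [0.4653, 0.2427, 0.0745]
tool_rot: [3.14, 0.002, -0.099]
contact_force: [0.3, -0.2, -1.1]
opening: 0.0658
grip_force: 20.0
time: 7.85
tool_pos: [0.4661, 0.2432, 0.0678]
tool_rot: [-3.142, -0.0, -0.099]
contact_force: [-0.3, 0.1, -1.3]
opening: 0.0657
grip_force: 20.0
```

```bash
python3 -m handwheel '[0,0,-1,0,0.5, 0,0,0,0,0.5, 0,0,-1,0,0.5, 0,0,0,0,0.5, 0,0,0,0,0.5]'
python3 -m handwheel '[0,0,0,0,0.9, 0,0,0,0,0.9, 0,0,0,0,0.9, 0,0,0,0,0.9]'
```

```text
time: 8.35
tool_pos: [0.4665, 0.2434, 0.0672]
tool_rot: [-3.141, -0.002, -0.099]
contact_force: [-3.4, -1.6, 12.3]
opening: 0.0659
grip_force: 20.0
time: 8.75
tool_pos: [0.4659, 0.2431, 0.0655]
tool_rot: [3.141, 0.0, -0.099]
contact_force: [-0.1, -0.6, 0.3]
opening: 0.0824
grip_force: 0.0
```

P1 is set down and released. Next is P2.

```bash
python3 -m handwheel '[0,0,10,0,0.9, 0,0,25,0,0.9, 0,0,35,0,0.9, 0,0,35,0,0.9, 0,0,25,0,0.9, 0,0,5,0,0.9, 0,-15,0,0,0.9, 0,-32,0,0.02,0.9]'
python3 -m handwheel '[0,-40,0,0.02,0.9, 0,-40,0,0.02,0.9, 0,-40,0,0.02,0.9, 0,-40,0,0.02,0.9, 0,-40,0,0,0.9, 0,-40,0,0,0.9, 0,-40,0,0,0.9, 3,-40,0,0,0.9]'
python3 -m handwheel '[0,-15,-20,0,0.9, 0,-5,-30,0,0.9, 0,0,-30,0,0.9, 0,0,-20,0,0.9, 0,0,0,0,0.9, 0,0,0,0,0.9]'
```

```text
time: 9.55
tool_pos: [0.4652, 0.196, 0.1996]
tool_rot: [3.141, 0.002, -0.076]
contact_force: [0.4, -1.9, -0.2]
opening: 0.0826
grip_force: 0.0
time: 10.35
tool_pos: [0.467, -0.1258, 0.1991]
tool_rot: [-3.14, 0.003, 0.0]
contact_force: [1.1, 0.1, 0.2]
opening: 0.0827
grip_force: 0.0
time: 10.95
tool_pos: [0.4681, -0.144, 0.1002]
tool_rot: [-3.141, 0.002, 0.0]
contact_force: [0.3, 0.7, 0.9]
opening: 0.0828
grip_force: 0.0
```

```bash
python3 -m handwheel '[0,0,-15,0,0.9, 0,0,-13,0,0.9, 0,0,-5,0,0.9, 0,0,0,0,0.5, 0,0,0,0,0.5, 0,0,0,0,0.5, 0,0,0,0,0.5, 0,0,0,0,0.5]' 20
python3 -m handwheel '[0,0,4,0,0.5, 0,0,8,0,0.5, 0,0,8,0,0.5, 0,0,0,0,0.5, 0,0,0,0,0.5, 0,0,0,0,0.5, 0,0,0,0,0.5]'
python3 -m handwheel '[0,0,0,0,0.5, 0,0,0,0,0.5]'
```

```text
time: 11.75
tool_pos: [0.4695, -0.1438, 0.0686]
tool_rot: [3.141, -0.001, 0.001]
contact_force: [-0.2, 2.4, 7.3]
opening: 0.0659
grip_force: 20.0
time: 12.45
tool_pos: [0.4688, -0.1437, 0.0874]
tool_rot: [-3.141, 0.001, 0.001]
contact_force: [-0.3, 0.6, -3.0]
opening: 0.0658
grip_force: 20.0
time: 12.65
tool_pos: [0.4689, -0.1438, 0.0876]
tool_rot: [-3.142, 0.0, 0.001]
contact_force: [-0.9, -0.2, -4.5]
opening: 0.0658
grip_force: 20.0
```

P2 reads -3.0 and -4.5 N, so it is watered. Setting it back, then moving over P4.

```bash
python3 -m handwheel '[0,0,-8,0,0.5, 0,0,-7,0,0.5, 0,0,-3,0,0.5, 0,0,-2,0,0.5, 0,0,0,0,0.5, 0,0,-1,0,0.5, 0,0,0,0,0.5]'
python3 -m handwheel '[0,0,0,0,0.9, 0,0,0,0,0.9, 0,0,0,0,0.9, 0,0,0,0,0.9, 0,0,15,0,0.9, 0,0,35,0,0.9, 0,0,35,0,0.9, 0,0,15,0,0.9]'
python3 -m handwheel '[20,1,0,-0.02,0.9, 35,3,0,-0.02,0.9, 35,3,0,-0.014,0.9, 24,0,0,0,0.9, 0,0,-20,0,0.9, 0,0,-30,0,0.9, 0,0,-15,0,0.9, 0,0,0,0,0.9]'
python3 -m handwheel '[0,0,0,0,0.9]'
```

```text
time: 13.35
tool_pos: [0.469, -0.1431, 0.0683]
tool_rot: [-3.141, -0.0, 0.001]
contact_force: [-5.6, 6.0, 17.0]
opening: 0.0659
grip_force: 20.0
time: 14.15
tool_pos: [0.4702, -0.1445, 0.1696]
tool_rot: [3.139, -0.004, 0.001]
contact_force: [-0.2, -1.0, -0.1]
opening: 0.0826
grip_force: 0.0
time: 14.95
tool_pos: [0.5815, -0.1363, 0.0989]
tool_rot: [-3.14, 0.005, -0.053]
contact_force: [1.4, 0.2, 0.5]
opening: 0.0826
grip_force: 0.0
time: 15.05
tool_pos: [0.5832, -0.137, 0.1019]
tool_rot: [3.142, 0.0, -0.053]
contact_force: [0.3, 0.5, 1.0]
opening: 0.0828
grip_force: 0.0
```

```bash
python3 -m handwheel '[0,0,-15,0,0.9, 0,0,-13,0,0.9, 0,0,-6,0,0.9, 0,0,0,0,0.5, 0,0,0,0,0.5, 0,0,0,0,0.5, 0,0,0,0,0.5, 0,0,0,0,0.5]' 20
python3 -m handwheel '[0,0,4,0,0.5, 0,0,8,0,0.5, 0,0,8,0,0.5, 0,0,0,0,0.5, 0,0,0,0,0.5, 0,0,0,0,0.5, 0,0,0,0,0.5]'
python3 -m handwheel '[0,0,0,0,0.5, 0,0,0,0,0.5]'
python3 -m handwheel '[0,0,0,0,0.5, 0,0,0,0,0.5]'
```

```text
time: 15.85
tool_pos: [0.5835, -0.1367, 0.0685]
tool_rot: [3.141, -0.001, -0.053]
contact_force: [0.5, 2.5, 4.1]
opening: 0.0658
grip_force: 20.0
time: 16.55
tool_pos: [0.5828, -0.1368, 0.0874]
tool_rot: [-3.141, 0.001, -0.053]
contact_force: [-0.2, -0.0, -3.8]
opening: 0.0658
grip_force: 20.0
time: 16.75
tool_pos: [0.5829, -0.1368, 0.0876]
tool_rot: [-3.142, 0.0, -0.053]
contact_force: [1.1, 0.2, -3.3]
opening: 0.0655
grip_force: 20.0
time: 16.95
tool_pos: [0.583, -0.1368, 0.0877]
tool_rot: [3.142, 0.0, -0.053]
contact_force: [-0.1, 0.2, -2.5]
opening: 0.0656
grip_force: 20.0
```

P4 averages about 3.2 N, so it is watered. Setting it back and moving to P3.

```bash
python3 -m handwheel '[0,0,-8,0,0.5, 0,0,-7,0,0.5, 0,0,-3,0,0.5, 0,0,-2,0,0.5, 0,0,0,0,0.5]'
python3 -m handwheel '[0,0,0,0,0.9, 0,0,0,0,0.9, 0,0,0,0,0.9, 0,0,0,0,0.9, 0,0,15,0,0.9, 0,0,35,0,0.9, 0,0,35,0,0.9, 0,0,15,0,0.9]'
python3 -m handwheel '[2,-20,0,0.07,0.9, 2,-32,0,0.07,0.9, 1,-32,0,0.07,0.9, 0,-23,0,0.04,0.9, 0,0,0,0,0.9, 0,0,-30,0,0.9, 0,0,-35,0,0.9, 0,0,0,0,0.9]'
python3 -m handwheel '[0,0,0,0,0.9]'
```

```text
time: 17.45
tool_pos: [0.5828, -0.1365, 0.0685]
tool_rot: [-3.141, 0.0, -0.053]
contact_force: [-3.9, 1.8, 4.7]
opening: 0.0662
grip_force: 20.0
time: 18.25
tool_pos: [0.5844, -0.1374, 0.1713]
tool_rot: [3.14, -0.005, -0.053]
contact_force: [0.2, -1.1, 0.7]
opening: 0.0826
grip_force: 0.0
time: 19.05
tool_pos: [0.5853, -0.2416, 0.098]
tool_rot: [-3.135, 0.007, 0.197]
contact_force: [-0.0, 0.4, 0.1]
opening: 0.0826
grip_force: 0.0
time: 19.15
tool_pos: [0.5881, -0.2432, 0.1029]
tool_rot: [-3.141, 0.001, 0.197]
contact_force: [1.4, -0.2, 0.4]
opening: 0.0823
grip_force: 0.0
```

```bash
python3 -m handwheel '[0,0,-15,0,0.9, 0,0,-13,0,0.9, 0,0,-7,0,0.9, 0,0,0,0,0.5, 0,0,0,0,0.5, 0,0,0,0,0.5, 0,0,0,0,0.5, 0,0,0,0,0.5]' 20
python3 -m handwheel '[0,0,4,0,0.5, 0,0,8,0,0.5, 0,0,8,0,0.5, 0,0,0,0,0.5, 0,0,0,0,0.5, 0,0,0,0,0.5, 0,0,0,0,0.5]'
python3 -m handwheel '[0,0,0,0,0.5, 0,0,0,0,0.5]'
python3 -m handwheel '[0,0,0,0,0.5, 0,0,0,0,0.5]'
```

```text
time: 19.95
tool_pos: [0.5884, -0.2439, 0.0685]
tool_rot: [3.141, -0.001, 0.197]
contact_force: [1.1, 1.7, 3.2]
opening: 0.0659
grip_force: 20.0
time: 20.65
tool_pos: [0.5878, -0.2437, 0.0874]
tool_rot: [-3.141, 0.001, 0.197]
contact_force: [0.8, 0.0, -1.7]
opening: 0.0657
grip_force: 20.0
time: 20.85
tool_pos: [0.588, -0.2438, 0.0875]
tool_rot: [-3.141, 0.0, 0.197]
contact_force: [-0.4, 0.1, -1.1]
opening: 0.0656
grip_force: 20.0
time: 21.05
tool_pos: [0.588, -0.2438, 0.0877]
tool_rot: [3.142, 0.0, 0.197]
contact_force: [0.2, -0.3, -1.1]
opening: 0.0656
grip_force: 20.0
```

P3 averages about 1.3 N, so it is dry. Carrying it to the tray at (.567,.233).

```bash
python3 -m handwheel '[0,0,8,0,0.5, 0,0,18,0,0.5, 0,0,26,0,0.5, 0,0,26,0,0.5, 0,0,26,0,0.5, 0,0,18,0,0.5, 0,0,8,0,0.5, 0,8,0,0,0.5]'
python3 -m handwheel '[-3,20,0,-0.03,0.5, -3,30,0,-0.03,0.5, -3,30,0,-0.03,0.5, -3,30,0,-0.03,0.5, -3,30,0,-0.03,0.5, -3,30,0,-0.03,0.5, -3,30,0,-0.03,0.5, 0,30,0,-0.03,0.5]'
python3 -m handwheel '[0,30,0,-0.02,0.5, 0,30,0,-0.02,0.5, 0,30,0,-0.02,0.5, 0,30,0,0,0.5, 0,30,0,0,0.5, 0,30,0,0,0.5, 0,30,0,0,0.5, 0,20,0,0,0.5]'
python3 -m handwheel '[0,8,0,0,0.5, 0,0,0,0,0.5, 0,0,0,0,0.5, 0,0,0,0,0.5]'
```

```text
time: 21.85
tool_pos: [0.5883, -0.2366, 0.2191]
tool_rot: [3.139, -0.002, 0.196]
contact_force: [0.1, -0.3, -2.1]
opening: 0.0654
grip_force: 20.0
time: 22.65
tool_pos: [0.5657, -0.004, 0.2164]
tool_rot: [-3.141, 0.003, -0.044]
contact_force: [0.1, -0.2, -0.7]
opening: 0.0659
grip_force: 20.0
time: 23.45
tool_pos: [0.5657, 0.2265, 0.2161]
tool_rot: [3.141, 0.003, -0.102]
contact_force: [0.2, -0.2, -0.7]
opening: 0.0659
grip_force: 20.0
time: 23.85
tool_pos: [0.5671, 0.2311, 0.2176]
tool_rot: [3.141, 0.0, -0.104]
contact_force: [-0.0, -0.2, -0.6]
opening: 0.0659
grip_force: 20.0
```

```bash
python3 -m handwheel '[0,0,-12,0,0.5, 0,0,-25,0,0.5, 0,0,-30,0,0.5, 0,0,-30,0,0.5, 0,0,-22,0,0.5, 0,0,-14,0,0.5, 0,0,-8,0,0.5, 0,0,0,0,0.5]'
python3 -m handwheel '[0,0,-2,0,0.5, 0,0,-2,0,0.5, 0,0,-2,0,0.5, 0,0,-2,0,0.5, 0,0,0,0,0.5, 0,0,-1,0,0.5, 0,0,0,0,0.5]'
python3 -m handwheel '[0,0,0,0,0.9, 0,0,0,0,0.9, 0,0,0,0,0.9, 0,0,0,0,0.9, 0,0,0,0,0.9]'
python3 -m handwheel '[0,0,10,0,0.9, 0,0,25,0,0.9, 0,0,35,0,0.9, 0,0,35,0,0.9, 0,0,35,0,0.9, 0,0,20,0,0.9]'
python3 -m handwheel '[-20,-40,0,0,0.9, -20,-40,0,0,0.9, -20,-40,0,0,0.9, -20,-40,0,0,0.9, -20,-40,0,0,0.9, 0,0,0,0,0.9]'
python3 - <<'E'
from h import *
for n in("scene","side"):
    c,p,d=grab(n);cv2.imwrite(f"pics/{n}2.png",p)
    u,v,P=cloud(c,d);b=P[(P[:,2]>.066)&(P[:,2]<.082)&(P[:,0]>.4)&(P[:,0]<.68)&(P[:,1]>-.32)&(P[:,1]<.32)]
    img=np.zeros((300,700),np.uint8); ij=((b[:,:2]-[.39,-.35])*1000).astype(int); img[ij[:,0],ij[:,1]]=255
    img=cv2.morphologyEx(img,cv2.MORPH_CLOSE,np.ones((7,7)))
    k,l,st,ce=cv2.connectedComponentsWithStats(img)
    for i in range(1,k):
        if st[i,4]<400: continue
        r=cv2.minAreaRect(np.argwhere(l==i).astype(np.float32)); print(n,round(.39+r[0][0]/1000,3),round(-.35+r[0][1]/1000,3),np.round(r[1]))
E
```

```text
time: 24.65
tool_pos: [0.5667, 0.2318, 0.0759]
tool_rot: [3.141, 0.001, -0.104]
contact_force: [0.9, -0.0, -1.2]
opening: 0.0658
grip_force: 20.0
time: 25.35
tool_pos: [0.5673, 0.2322, 0.0685]
tool_rot: [-3.141, -0.001, -0.103]
contact_force: [-1.3, 0.4, 3.9]
opening: 0.066
grip_force: 20.0
time: 25.85
tool_pos: [0.567, 0.2321, 0.0676]
tool_rot: [3.141, 0.0, -0.103]
contact_force: [0.3, -0.5, 0.6]
opening: 0.0826
grip_force: 0.0
time: 26.45
tool_pos: [0.5679, 0.2324, 0.232]
tool_rot: [-3.14, -0.005, -0.103]
contact_force: [0.3, 0.5, -0.7]
opening: 0.0826
grip_force: 0.0
time: 27.05
tool_pos: [0.4651, 0.0287, 0.2287]
tool_rot: [3.14, -0.0, -0.108]
contact_force: [-0.3, 0.4, -0.1]
opening: 0.0824
grip_force: 0.0
scene 0.468 -0.143 [67. 70.]
scene 0.468 0.243 [67. 67.]
scene 0.512 0.108 [69. 70.]
scene 0.568 0.233 [68. 70.]
scene 0.582 -0.136 [67. 70.]
side 0.464 0.249 [54. 66.]
side 0.465 -0.144 [68. 66.]
side 0.508 0.108 [71. 66.]
side 0.564 0.231 [69. 67.]
side 0.58 -0.137 [69. 67.]
```

View pics/scene2.png

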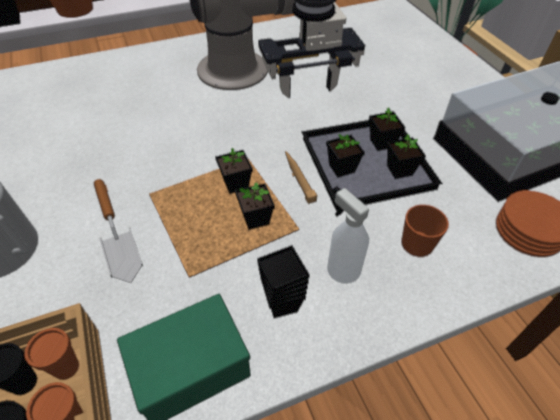

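The picture shows both dry pots upright in the tray at (387,128) and (405,155), and the watered ones on the mat at (235,168) and (256,204). Nothing else has moved.

```bash
python3 -c "
from cell import robot
print(robot.hand_in())"
```

```text
the job is handed in; nothing more can be done
None
```

I lifted and weighed all four pots, stood the two dry ones (about 1.2 N each) upright in the watering tray, set the two watered ones (about 3.2–3.8 N) back on the mat where they stood, and handed the job in; the hand-in gave no verdict.

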